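# Load a casting flask into the bench kiln

### The arm

A 6-joint arm with a two-finger parallel gripper is mounted at the origin on a cart in front of the work surface, level with it; the furniture and walls round the work are solid. World frame = base frame: x ahead of the robot, y to its left, z up, the work surface at z = 0. Lengths are in m, angles in rad, forces in N, time in s.
With the tool pointing down it reaches from about 0.275 to 0.85 m from the base axis. Payload 19 kg.
Tool frame: the origin (TCP) lies at the very end of the fingers, on their centre line; the grasp point (between the pads) lies 19 mm behind it; y points along the fingers, x is the direction in which the jaws open and shut, and the axes are right-handed (so a half turn about y gives the same grasp; the last joint's range is limited). The gripper opens to 85 mm and grips with 20 to 120 N. Pads are 22 mm wide; open, the fingers measure 114 mm over their backs; the gripper's body (76 mm by 85 mm) begins 54 mm behind the grasp point. The pads swing forward as they close: fully open they stand 13 mm farther back than shut.
Start: joints at [1.108, 0.15, 1.437, -0, 1.554, -0.134], TCP at [0.186, 0.544, 0.231] pointing down, gripper open.
Joint ranges: [-2.8, 2.8], [-0.68, 2.1], [0.12, 2.68], [-1.39, 4.53], [0.16, 2.79], [-2.81, 2.81]. Speed limits (rad/s): [1.89, 1.89, 2.22, 3.01, 3.01, 3.01].

### API

Orientations are given as a rotation vector (axis times angle).
In Python, from plant import get_obs, camera, close_job gives the robot as it stands. The module is installed in compiled form; this text tells all that it offers.
- The arm moves only by the tool play_rows, never from a script. Its argument "targets" is one flat list of numbers, 7 for each row, row after row: the shift along the world's x, y, z in m, then the turn, a rotation vector about the world's x, y, z in rad, then the closure, from 0 (fully open) to 1 (shut). In form: [dx, dy, dz, wx, wy, wz, grip, dx, dy, dz, wx, wy, wz, grip, ...]. A call has 1 to 10 rows; each row shifts and turns the pose as measured when the row begins; what a row does not reach is not made up. A row lasts 1/12 s, in which the tool goes at most 41.7 mm and 7.16 degrees, less where a joint would pass 70% of its speed; a pose out of reach is approached as far as the arm can. A call with a gripper value outside its range is refused whole. The fingers move at their own pace and stop on an object; "grip_force" is the grip in N (left out, the last holds). Time passes only in rows, so rows that do not move let the fingers close. It gives the time, the measured TCP pose, the force and the opening at its end, in the units of the state.
- get_obs(): the state, without advancing time (a new reading comes with each control period).
- camera(name): name is "side" or "top" or "wrist"; returns a dict with "img" (480x640x3 uint8, red, green, blue), "camera_matrix" (3x3 intrinsics, pixels), "R" (3x3) and "t" (3): a world point X has camera coordinates R X + t. Camera axes: x right, y down, z forward; pixel columns grow to the right and rows downward; lengths in m; the calibration is good to about 2 mm. The wrist camera is an equidistant fisheye: a pixel r from the principal point sees the ray r / f radians off the axis. A picture is of the moment at which its call begins. There is no depth.
- close_job(): hands the job in, once; it reports no verdict.
The state is a dict: "time_s": time; "joint_positions": joint angles; "joint_vel": joint speeds; "joint_torque": joint torques, N m; "position": TCP position; "ee_rot": TCP orientation; "contact_force": force on the tool from outside, world axes, zero at the start; "moment": the same for the moment, N m; "finger_gap": finger opening in m.
Only numpy, scipy, OpenCV 4.12 (cv2) and the standard library are available. Lean on these libraries where they do the work, as an engineer would, in place of code of your own. Each camera call takes 0.05 s, during which the arm holds its last target.

### The job

Stand the steel casting flask upright in the middle of the firebrick slab on the loading shelf and let go of it. Then slide the slab, with the flask still standing on it, over the small step down into the kiln until no part of the slab sticks out of the mouth. The flask must never tip over, the slab must stay on its supports, and the other things on the bench are to be left where they are.

Things in the scene. Friction and masses are not known exactly. Their poses are not given: they have to be found in the camera images.
- kiln: Small grey front-loading bench kiln, fixed, in one piece with the steel loading shelf before its mouth. Origin: on the bench (z = 0) under the middle of the mouth, in the plane of the front face. Its x is level and points straight into the chamber (sliding direction), y across the mouth, z up. Kiln box in this frame, mm: x 0 to 190, y -115 to 115, 200 high with a vent collar to 212.
- mouth (a point): Middle of the mouth's sill, on the hearth's front edge (kiln frame 0, 0, 35 mm). White-lined chamber: y -90 to 90, hearth z 35, lintel z 115, back wall x 148. The front face above the lintel is upright and solid, so an upright gripper cannot follow the slab in: the tool has to lean back, away from the kiln, some 25 to 45 degrees.
- shelf_edge (a point): Middle of the loading shelf's edge next to the kiln (kiln frame -12, 0, 40 mm). The shelf is a flat steel plate without rims, kiln frame x -195 to -12, y -90 to 90, top at z 40: 5 mm higher than the hearth, with an open gap of 12 mm between this edge and the hearth.
- kiln_slab: Flat brownish firebrick slab on the loading shelf, 122 mm along its x (sliding direction), 149 along its y, 22 thick, about 0.36 kg (varies). Origin: centre of its underside, which starts 95 to 115 mm before the mouth, within 8 mm of the middle line, up to 0.1 rad askew. Too wide to grip: push its rear face. It see-saws 5 mm over the shelf's edge, rear end up, then drops to the hearth.
- slab_rear_left (a point): Middle of the slab's rear corner (the end away from the kiln at the start) on its +y side: slab frame x -61, y 74.5, z 11 mm.
- slab_rear_right (a point): Middle of the slab's rear corner on its -y side: slab frame x -61, y -74.5, z 11 mm.
- flask: Casting flask: upright steel cylinder, 44 mm in diameter and 40 mm tall, filled with set plaster, about 0.2 kg (varies), standing on the bench to the left of the kiln. Origin: centre of its underside, z up.
- stop_off_bottle: Bystander: the small standing pink bottle near the right front of the bench, with a tall cap, 31 mm wide, 79 mm tall. Origin: centre of its underside.
- parts_tin: Bystander: round low white tin, 50 mm in diameter, 19 mm tall. Origin: centre of its underside.
- tweezers: Bystander: lying cross-lock tweezers, 18 x 132 x 9 mm, long along y. Origin: centre of its underside.
There are look-alikes about, which are no part of the job. What is meant by the flask is not turquoise, and is the larger of those in its own colour.

How it is judged:
On the way:
1. the flask stands upright in the middle of the slab (within 25 mm), let go, while the slab still lies on the loading shelf (z of flask in the frame of kiln_slab between 0.018 and 0.027 m and horizontal distance between flask and kiln_slab below 0.025 m and angle between flask's own z axis and vertical below 0.12 rad and contact force between the fingers and flask below 0.05 N and x of kiln_slab in the frame of kiln below -0.06 m and z of kiln_slab in the frame of kiln above 0.036 m), for 0.3 s.
At the end, for the whole second after the job is handed in: The slab lies flat on the hearth with both rear corners inside the plane of the kiln's front face; the flask stands upright on it, within 35 mm of its middle; both are at rest (x of each of slab_rear_left, slab_rear_right in the frame of kiln above 0 m and z of kiln_slab in the frame of kiln between 0.031 and 0.038 m and angle between kiln_slab's own z axis and vertical below 0.03 rad and z of flask in the frame of kiln_slab between 0.018 and 0.027 m and horizontal distance between flask and kiln_slab below 0.035 m and angle between flask's own z axis and vertical below 0.12 rad and linear speed of each of kiln_slab, flask below 0.02 m/s); the robot touches nothing.
It fails at once if the flask tips over (more than 0.5 rad) (angle between flask's own z axis and vertical above 0.5 rad).
It fails at once if the slab is tipped up (more than 0.2 rad) or falls off its supports (angle between kiln_slab's own z axis and vertical above 0.2 rad or height (world z) of kiln_slab below 0.025 m).
It fails at once if a bystander (bottle, tin, tweezers) is moved by more than 30 mm (distance of any of stop_off_bottle, parts_tin, tweezers from where it was at the start of the episode above 0.03 m).
It also fails if it takes over 51 s, if anything falls off the work surface, if the arm or the gripper's body presses on something with over 40 N, if the wrist force passes 120 N, or if a joint passes its speed limit or range.

## Working session

There is one attempt and no reset: what is moved stays moved. The work goes in short steps, Python scripts to look and compute and a tool call to move; the robot and the scene stay as the last step left them, time stands still between calls to the robot, and variables do not carry over. Pictures are saved under pics/ and viewed, and the job is handed in when it is done.

Besides the shell and the picture viewer there is one more tool, called after "Request:" as a command line: name --argument value ..., lists and objects as JSON in quotes. play_rows: Moves the arm, as the interface text tells. Its arguments: {"type":"object","properties":{"targets":{"type":"array","items":{"type":"number"}},"grip_force":{"type":"number"}},"required":["targets"]}

```bash
mkdir -p pics
cat > h.py <<'E'
import numpy as np, cv2
from plant import get_obs, camera, close_job
def snap(name,fn):
    c=camera(name); cv2.imwrite('pics/'+fn,c['img'][:,:,::-1]); 
    np.savez('pics/'+fn+'.npz',**{k:np.array(v) for k,v in c.items()}); return c
def load(fn): return dict(np.load('pics/'+fn+'.npz'))
def ray(c,u,v,fish=False):
    K=c['camera_matrix'];R=c['R'];t=c['t']
    x=(u-K[0,2])/K[0,0];y=(v-K[1,2])/K[1,1]
    if fish:
        r=np.hypot(x,y); d=np.array([np.sin(r)*x/r,np.sin(r)*y/r,np.cos(r)])
    else: d=np.array([x,y,1.])
    return -R.T@t, R.T@(d/np.linalg.norm(d))
def onz(c,u,v,z,fish=False):
    o,d=ray(c,u,v,fish); return o+d*(z-o[2])/d[2]
def proj(c,P):
    q=c['R']@np.array(P)+c['t']; q=c['camera_matrix']@q; return q[:2]/q[2]
E
python3 - <<'E'
from h import *
for n in('top','side','wrist'):
    c=snap(n,n+'0.png'); print(n,c['camera_matrix'][0,0],-c['R'].T@c['t'],c['R'][2])
print(get_obs())
E
```

```text
top 601.5100576129381 [0.41511953 0.01978726 1.63927256] [ 0.03673189  0.00977772 -0.99927732]
side 509.028001568264 [0.98018316 0.66222537 0.70520386] [-0.49259278 -0.62472143 -0.60586756]
wrist 371.64829954431775 [0.11771867 0.56757334 0.37343129] [ 0.26682783 -0.09140205 -0.95940011]
{'time_s': 0.15, 'joint_positions': array([ 1.10802231e+00,  1.50872713e-01,  1.43788908e+00, -1.34333215e-07,
        1.55380487e+00, -1.33988004e-01]), 'joint_vel': array([-1.25451658e-03,  4.83943907e-04, -2.53011133e-03, -8.06876236e-05,
        7.38128401e-04, -5.02394073e-04]), 'joint_torque': array([ 1.09515404e-03, -7.13375044e+01, -5.71040940e+01, -1.44717801e-04,
        7.11999804e-03,  4.49956633e-05]), 'position': array([0.18558602, 0.54401466, 0.23081066]), 'ee_rot': array([-1.34745971, -0.96302686,  0.96445246]), 'contact_force': array([ 0.69201277,  0.99162257, -0.18893039]), 'moment': array([ 0.03409264, -0.02117366, -0.02658363]), 'finger_gap': 0.08559534956729263}
```

View pics/top0.png

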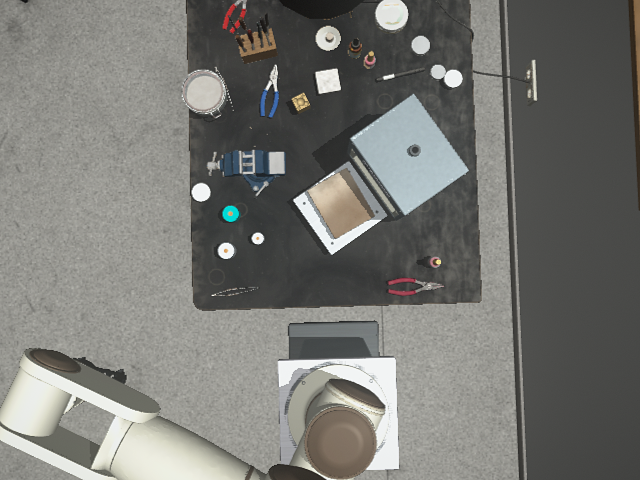

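View pics/side0.png

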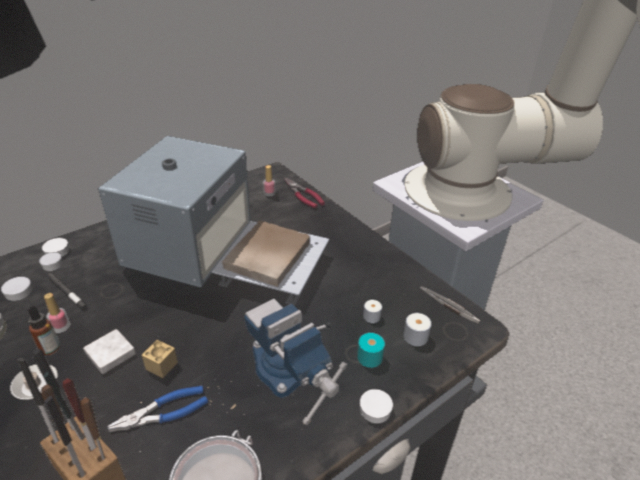

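View pics/wrist0.png

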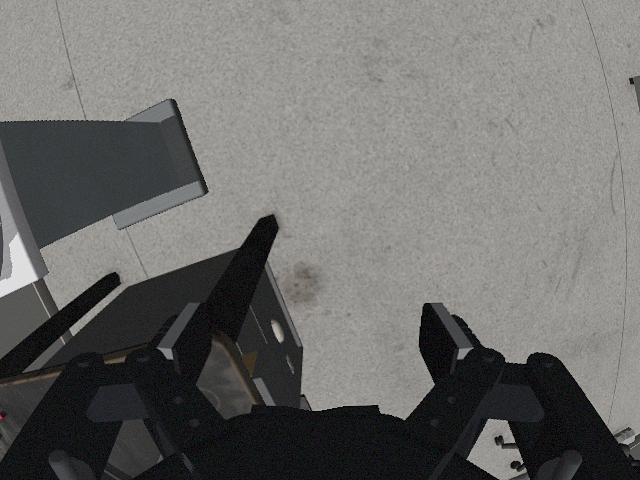

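Candidates for the flask: white large with an orange centre, top (226,251) / side (417,329); white small, top (258,239) / side (373,311); turquoise, top (231,214) / side (371,350). The larger white one fits the description. The low white disc at top (201,192) is the parts tin. I'll confirm in a crop and measure.

Run:
```python
from h import *
a=load('top0.png')['img'][:,:,::-1]; b=load('side0.png')['img'][:,:,::-1]
A=cv2.resize(a[170:300,185:305],(400,433),interpolation=cv2.INTER_CUBIC)
B=cv2.resize(b[280:430,330:490],(400,375),interpolation=cv2.INTER_CUBIC)
o=np.zeros((433,800,3),np.uint8);o[:,:400]=A;o[:375,400:]=B;cv2.imwrite('pics/crop1.png',o)
C=cv2.resize(a[85:265,280:480],(800,720)[:2] and (660,594),interpolation=cv2.INTER_CUBIC);cv2.imwrite('pics/crop2.png',C)
c=load('top0.png')
g=c['img'].astype(int); m=((g.min(2)>150)).astype(np.uint8)
n,l,s,ce=cv2.connectedComponentsWithStats(m[170:300,185:305])
for i in range(1,n):
    if s[i,4]>30:
        u,v=ce[i]+[185,170]; x,y,w,h,A=s[i]; p=onz(c,u,v,0.04); print((u,v),s[i],p, 'diam',w*np.linalg.norm(p-onz(c,u+1,v,.04)),h*np.linalg.norm(p-onz(c,u,v+1,.04)))
```

```text
(np.float64(276.7321428571429), np.float64(171.44642857142858)) [85  0 15  4 56] [0.65630595 0.14095144 0.04      ] diam 0.04013517203998062 0.010744236825725968
(np.float64(200.66544117647058), np.float64(191.8125)) [  7  13  19  19 272] [0.60818703 0.34595018 0.04      ] diam 0.05091583298007725 0.05098087283861254
(np.float64(262.3333333333333), np.float64(187.15151515151516)) [71 12 12 14 33] [0.61540814 0.18061946 0.04      ] diam 0.03209426993460329 0.037543021614049994
(np.float64(300.3945578231293), np.float64(202.21768707482994)) [108  22  12  24 147] [0.57182989 0.08013881 0.04      ] diam 0.03202045483455621 0.06419669780709245
(np.float64(257.37864077669906), np.float64(237.99029126213594)) [ 67  63  12  11 103] [0.47995004 0.197535   0.04      ] diam 0.03200096065070253 0.029319165401491702
(np.float64(225.52551020408163), np.float64(250.44387755102042)) [ 33  73  16  16 196] [0.44941279 0.28332067 0.04      ] diam 0.04268505772089277 0.042606748259108894
(np.float64(188.27522935779817), np.float64(287.44954128440367)) [  0 103   8  27 109] [0.35411098 0.38496255 0.04      ] diam 0.021323449260334273 0.071626680544255
```

View pics/crop1.png

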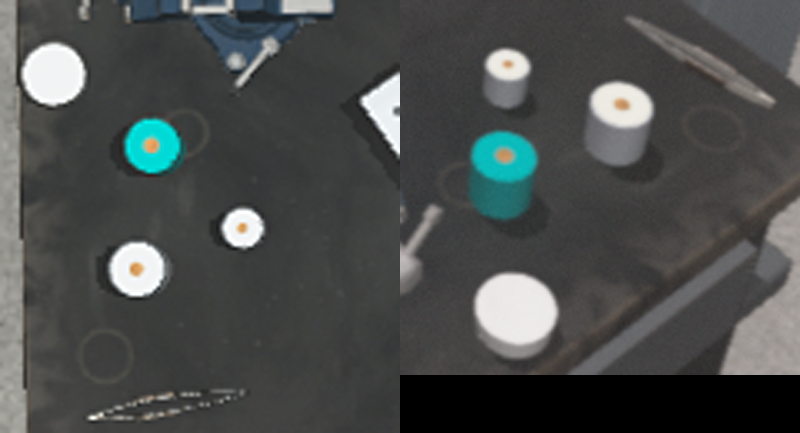

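View pics/crop2.png

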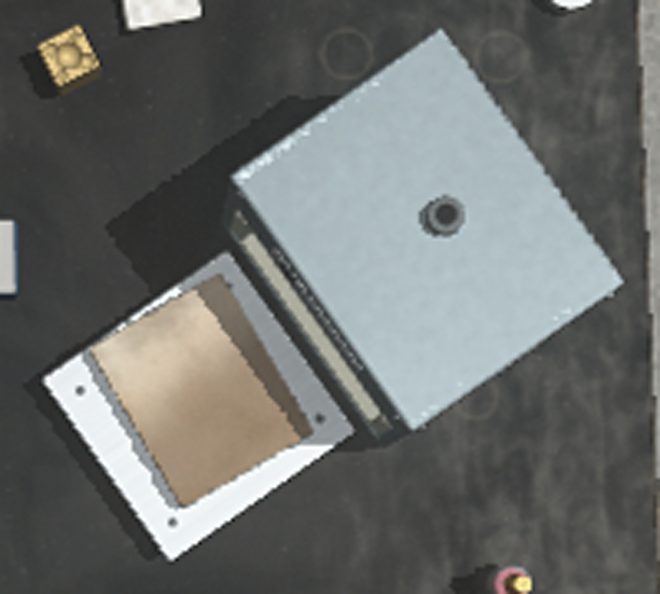

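The crop confirms it: larger white cylinder, about 43 mm across with an orange spot. Next, the kiln and slab poses.

Run:
```python
from h import *
c=load('top0.png')
cr={'kiln':[(232,178),(440,30),(622,283),(412,432)],'shelf':[(42,380),(170,560),(352,432),(225,250)],'slab':[(90,348),(181,506),(310,437),(213,283)]}
z={'kiln':.2,'shelf':.04,'slab':.062}
g=cv2.cvtColor(c['img'],cv2.COLOR_RGB2GRAY)
for k in cr:
    px=np.array(cr[k])/3.3+[280,85]-.35
    q=np.array([onz(c,*p,z[k]) for p in px]); print(k,q.round(4).tolist(),'edges',[round(float(np.linalg.norm(q[i]-q[i-1])),4) for i in range(4)],'ctr',q.mean(0).round(4))
    for i in range(4):
        e=q[(i+1)%4]-q[i];print('  ang',np.arctan2(e[1],e[0]).round(3))
# kiln top by mask
hsv=cv2.cvtColor(c['img'],cv2.COLOR_RGB2HSV)
def rect(m,zz,nm):
    m=cv2.morphologyEx(m.astype(np.uint8),cv2.MORPH_OPEN,np.ones((3,3),np.uint8))
    cs,_=cv2.findContours(m,cv2.RETR_EXTERNAL,cv2.CHAIN_APPROX_NONE); b=max(cs,key=cv2.contourArea)
    pts=np.array([onz(c,*p[0],zz)[:2] for p in b])*1000
    r=cv2.minAreaRect(pts.astype(np.float32)); print(nm,cv2.contourArea(b),r, 'ang rad',np.radians(r[2]))
R=c['img'].astype(int)
roi=np.zeros(R.shape[:2],bool);roi[90:260,285:475]=1
rect(roi&(R[:,:,2]>R[:,:,0]+8)&(R[:,:,1]>110),.2,'kiln')
rect(roi&(R[:,:,0]>R[:,:,2]+18)&(R[:,:,0]>70),.062,'slab')
print(R[150,380],R[200,340],R[180,355])
```

```text
kiln [[0.7059, -0.0498, 0.2], [0.8098, -0.2051, 0.2], [0.6198, -0.3303, 0.2], [0.5162, -0.1742, 0.2]] edges [0.2269, 0.1869, 0.2275, 0.1874] ctr [ 0.6629 -0.1898  0.2   ]
  ang -0.982
  ang -2.559
  ang 2.157
  ang 0.58
shelf [[0.579, 0.1013, 0.04], [0.4304, 0.0025, 0.04], [0.529, -0.1474, 0.04], [0.6798, -0.0499, 0.04]] edges [0.1818, 0.1785, 0.1794, 0.1796] ctr [ 0.5545 -0.0234  0.04  ]
  ang -2.555
  ang -0.989
  ang 0.574
  ang 2.159
slab [[0.6011, 0.0612, 0.062], [0.4728, -0.0074, 0.062], [0.5245, -0.1116, 0.062], [0.65, -0.0385, 0.062]] edges [0.111, 0.1455, 0.1164, 0.1453] ctr [ 0.5621 -0.0241  0.062 ]
  ang -2.651
  ang -1.11
  ang 0.527
  ang 2.027
kiln 7328.0 ((664.030029296875, -190.6552734375), (229.60118103027344, 189.7131805419922), 33.36642837524414) ang rad 0.5823540347788723
slab 2436.0 ((564.7974243164062, -25.451583862304688), (147.98580932617188, 120.41372680664062), 28.611574172973633) ang rad 0.4993661734969635
[173 187 192] [174 154 130] [145 152 155]
```

```bash
cat >> h.py <<'E'
from scipy.spatial.transform import Rotation as Ro
KO=np.array([.6115,-.1108,0]); TH=-.988
kx=np.array([np.cos(TH),np.sin(TH),0]); ky=np.array([-np.sin(TH),np.cos(TH),0]); KR=np.column_stack([kx,ky,[0,0,1]])
def tok(p): return KR.T@(np.array(p)-KO)
def fromk(p): return KO+KR@np.array(p)
E
python3 - <<'E'
from h import *
o=get_obs(); R=Ro.from_rotvec(o['ee_rot']).as_matrix(); print(R.round(3))
print('jaw heading',np.arctan2(R[1,0],R[0,0]))
c=load('side0.png')
for n,p in [('flasktop',(.4494,.2833,.04)),('kiln000',KO),('slab',(.5648,-.0255,.062)),('shelfcorner',fromk((-.195,.09,.04))),('kilntop',fromk((0,.115,.2)))]: print(n,proj(c,p))
s=[(.5648,-.0255,.062)]; print(tok(s[0]))
E
```

```text
[[ 0.323 -0.    -0.946]
 [ 0.946 -0.001  0.323]
 [-0.001 -1.     0.   ]]
jaw heading 1.242010383483493
flasktop [417.82888832 319.7222642 ]
kiln000 [228.32359777 255.85465951]
slab [267.24465154 245.48901128]
shelfcorner [298.26029515 292.04325964]
kilntop [187.94397006 207.28225681]
[-0.09692112  0.00795469  0.062     ]
```

Request:
play_rows --targets '[0.0264,-0.0261,-0.012,0,0,-0.066,0,0.0264,-0.0261,-0.012,0,0,-0.066,0,0.0264,-0.0261,-0.012,0,0,-0.066,0,0.0264,-0.0261,-0.012,0,0,-0.066,0,0.0264,-0.0261,-0.012,0,0,-0.066,0,0.0264,-0.0261,-0.012,0,0,-0.066,0,0.0264,-0.0261,-0.012,0,0,-0.066,0,0.0264,-0.0261,-0.012,0,0,-0.066,0,0.0264,-0.0261,-0.012,0,0,-0.066,0,0.0264,-0.0261,-0.012,0,0,-0.066,0]'

```text
time_s: 0.98
position: [0.4529, 0.2743, 0.1068]
ee_rot: [-1.523, -0.444, 0.44]
contact_force: [0.2, 0.6, 0.1]
finger_gap: 0.0854
```

```bash
cat >> h.py <<'E'
def st(lean=0):
    o=get_obs(); R=Ro.from_rotvec(o['ee_rot']); 
    z=-kx; y=-np.array([0,0,1.]); T=Ro.from_matrix(np.column_stack([ky,y,z]))
    T=Ro.from_rotvec(-lean*ky)*T
    print('t',round(o['time_s'],2),'pos',o['position'].round(4),'kiln',tok(o['position']).round(4),'toolY',R.as_matrix()[:,1].round(3),'F',o['contact_force'].round(1),'gap',round(o['finger_gap'],4))
    print('rot needed',(T*R.inv()).as_rotvec().round(4))
    print('joints',o['joint_positions'].round(3))
    return o
E
python3 - <<'E'
from h import *
st(); c=snap('wrist','w1.png')
print(onz(c,320,240,.04,True))
E
```

```text
t 0.98 pos [0.4529 0.2743 0.1068] kiln [-0.4088  0.0795  0.1068] toolY [ 0.002  0.003 -1.   ] F [0.2 0.6 0.1] gap 0.0854
rot needed [-0.0027  0.0015  0.0182]
joints [ 0.398  0.131  1.718  0.002  1.29  -0.167]
[0.44921785 0.28663943 0.04      ]
```

View pics/w1.png

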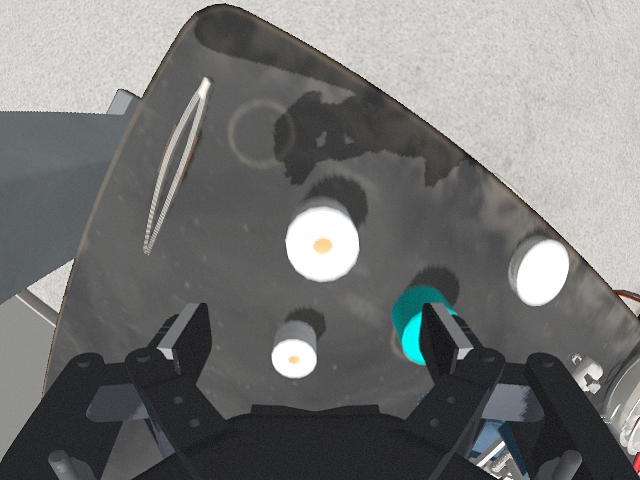

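Run:
```python
from h import *
c=load('w1.png'); g=c['img'].astype(int); m=(g.min(2)>180).astype(np.uint8); m[:,:250]=0;m[:,400:]=0;m[:190]=0;m[300:]=0
cs,_=cv2.findContours(m,0,1); b=max(cs,key=cv2.contourArea); (u,v),r=cv2.minEnclosingCircle(b); p=onz(c,u,v,.04,True); print(u,v,r,p)
print('orange', onz(c,322.5,244.5,.04,True)); o=get_obs(); print('delta',np.array([.4494,.2833,.004])-o['position'],p-o['position'])
```

```text
321.7737731933594 244.01902770996094 37.400726318359375 [0.45142248 0.28512834 0.04      ]
orange [0.45194281 0.28510854 0.04      ]
delta [-0.00673069  0.01351622 -0.10020423] [-0.00470822  0.01534456 -0.06420423]
```

Request:
play_rows --targets '[-0.003,0.007,-0.01,0,0,0.018,0,-0.003,0.007,-0.02,0,0,0,0,0,0,-0.023,0,0,0,0,0,0,-0.02,0,0,0,0,0,0,-0.015,0,0,0,0,0,0,-0.006,0,0,0,0,0,0,0,0,0,0,0]'

```text
time_s: 1.62
position: [0.4492, 0.283, 0.0029]
ee_rot: [-1.524, -0.447, 0.451]
contact_force: [0.1, -0.5, -0.0]
finger_gap: 0.0852
```

Run:
```python
from h import *
st()
```

```text
t 1.62 pos [0.4492 0.283  0.0029] kiln [-0.4181  0.0813  0.0029] toolY [-0.002 -0.001 -1.   ] F [ 0.1 -0.5 -0. ] gap 0.0852
rot needed [ 0.0012 -0.0022  0.0092]
joints [ 0.417  0.252  1.81  -0.     1.082 -0.156]
```

Request:
play_rows --targets '[0.001,0.001,0.003,0,0,0,0.7,0,0,0,0,0,0,0.7,0,0,0,0,0,0,0.7,0,0,0,0,0,0,0.7,0,0,0,0,0,0,0.7,0,0,0,0,0,0,0.7,0,0,0,0,0,0,0.7]' --grip_force 30

```text
time_s: 2.2
position: [0.4512, 0.286, 0.01]
ee_rot: [-1.523, -0.453, 0.449]
contact_force: [-0.0, -0.3, -2.4]
finger_gap: 0.0422
```

Request:
play_rows --targets '[0,0,0.005,0,0,0,0.7,0,0,0.015,0,0,0,0.7,0,0,0.025,0,0,0,0.7,0,0,0.03,0,0,0,0.7,0.004,-0.012,0.025,0,0,0,0.7,0.007,-0.02,0.01,0,0,0,0.7,0.01,-0.028,0,0,0,0,0.7,0.01,-0.028,0,0,0,0,0.7,0.01,-0.028,0,0,0,0,0.7,0.01,-0.028,0,0,0,0,0.7]'

```text
time_s: 3.03
position: [0.5002, 0.1399, 0.1291]
ee_rot: [-1.522, -0.459, 0.454]
contact_force: [1.1, 0.8, -2.8]
finger_gap: 0.0417
```

Run:
```python
from h import *
o=st(); print(np.array([.5648,-.0255,.12])-o['position'])
snap('side','s2.png')
```

```text
t 3.03 pos [0.5002 0.1399 0.1291] kiln [-0.2705  0.0451  0.1291] toolY [ 0.003  0.001 -1.   ] F [ 1.1  0.8 -2.8] gap 0.0417
rot needed [-0.0009  0.0028 -0.0002]
joints [ 1.240e-01  9.100e-02  1.714e+00  1.000e-03  1.333e+00 -4.590e-01]
[ 0.06456663 -0.16537744 -0.00907996]
```

View pics/s2.png

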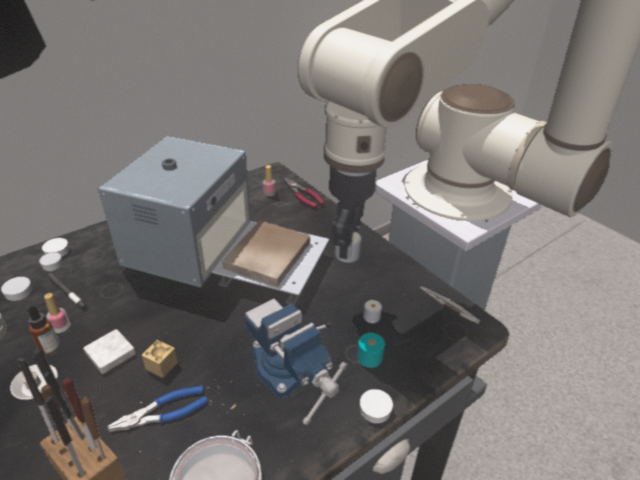

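Request:
play_rows --targets '[0.01,-0.027,0,0,0,0,0.7,0.01,-0.027,0,0,0,0,0.7,0.01,-0.025,0,0,0,0,0.7,0.009,-0.022,0,0,0,0,0.7,0.007,-0.018,0,0,0,0,0.7,0.005,-0.012,0,0,0,0,0.7,0.003,-0.008,0,0,0,0,0.7,0,0,0,0,0,0,0.7]'

```text
time_s: 3.75
position: [0.5575, -0.013, 0.1317]
ee_rot: [-1.525, -0.456, 0.449]
contact_force: [-0.3, -0.3, -1.8]
finger_gap: 0.0419
```

Run:
```python
from h import *
o=st(); print(np.array([.5648,-.0255,.075])-o['position'])
```

```text
t 3.75 pos [ 0.5575 -0.013   0.1317] kiln [-0.1114  0.0088  0.1317] toolY [ 0.005 -0.001 -1.   ] F [-0.3 -0.3 -1.8] gap 0.0419
rot needed [0.0009 0.0045 0.0055]
joints [-0.161  0.166  1.624 -0.     1.347 -0.739]
[ 0.0072632  -0.01250466 -0.05669338]
```

Request:
play_rows --targets '[0.003,-0.005,-0.008,0,0,0,0.7,0.004,-0.006,-0.014,0,0,0,0.7,0,-0.001,-0.014,0,0,0,0.7,0,0,-0.008,0,0.004,0,0.7,0,0,-0.004,0,0,0,0.7,0,0,0,0,0,0,0.7]'

```text
time_s: 4.25
position: [0.5642, -0.0218, 0.0804]
ee_rot: [-1.522, -0.455, 0.455]
contact_force: [-0.0, -0.9, -2.6]
finger_gap: 0.0423
```

Run:
```python
from h import *
o=st(); print(np.array([.5648,-.0255,.072])-o['position'])
```

```text
t 4.25 pos [ 0.5642 -0.0218  0.0804] kiln [-0.1004  0.0094  0.0804] toolY [ 0.  0. -1.] F [-0.  -0.9 -2.6] gap 0.0423
rot needed [-0.0001  0.0001  0.0021]
joints [-0.175  0.226  1.663  0.     1.253 -0.756]
[ 0.00064641 -0.00369096 -0.00844022]
```

Request:
play_rows --targets '[0.0005,-0.004,-0.004,0,0,0,0.7,0,0,-0.002,0,0,0,0.7,0,0,-0.001,0,0,0,0.7,0,0,0,0,0,0,0.7]'

```text
time_s: 4.58
position: [0.565, -0.0251, 0.0739]
ee_rot: [-1.523, -0.457, 0.455]
contact_force: [0.0, -0.2, -2.1]
finger_gap: 0.0415
```

Request:
play_rows --targets '[0,0,-0.001,0,0,0,0.7,0,0,-0.001,0,0,0,0.7,0,0,0,0,0,0,0.7]'

```text
time_s: 4.83
position: [0.5654, -0.0251, 0.0726]
ee_rot: [-1.523, -0.458, 0.454]
contact_force: [0.5, 0.7, -2.1]
finger_gap: 0.0421
```

Request:
play_rows --targets '[0,0,-0.001,0,0,0,0.7,0,0,0,0,0,0,0.7]'

```text
time_s: 5.0
position: [0.5655, -0.0252, 0.0718]
ee_rot: [-1.523, -0.458, 0.454]
contact_force: [0.1, 1.0, -2.4]
finger_gap: 0.042
```

Request:
play_rows --targets '[0,0,-0.001,0,0,0,0.7,0,0,0,0,0,0,0.7]'

```text
time_s: 5.17
position: [0.5656, -0.0252, 0.0708]
ee_rot: [-1.524, -0.459, 0.454]
contact_force: [-0.4, -0.6, -0.8]
finger_gap: 0.0423
```

Request:
play_rows --targets '[0,0,-0.0005,0,0,0,0.7,0,0,0,0,0,0,0.7]'

```text
time_s: 5.33
position: [0.5657, -0.0252, 0.0705]
ee_rot: [-1.524, -0.459, 0.453]
contact_force: [-0.5, 0.6, -1.0]
finger_gap: 0.0417
```

Request:
play_rows --targets '[0,0,0,0,0,0,0.4,0,0,0,0,0,0,0,0,0,0,0,0,0,0,0,0,0,0,0,0,0,0,0,0,0,0,0,0,0,0,0,0,0,0,0]'

```text
time_s: 5.83
position: [0.566, -0.0253, 0.0709]
ee_rot: [-1.524, -0.46, 0.453]
contact_force: [-0.4, 0.4, 0.5]
finger_gap: 0.0853
```

Run:
```python
from h import *
st(); snap('side','s3.png'); snap('wrist','w3.png')
```

```text
t 5.83 pos [ 0.566  -0.0253  0.0709] kiln [-0.0964  0.0091  0.0709] toolY [ 0.005 -0.001 -1.   ] F [-0.4  0.4  0.5] gap 0.0853
rot needed [0.0005 0.0046 0.0007]
joints [-0.181  0.236  1.671  0.     1.229 -0.763]
```

View pics/s3.png

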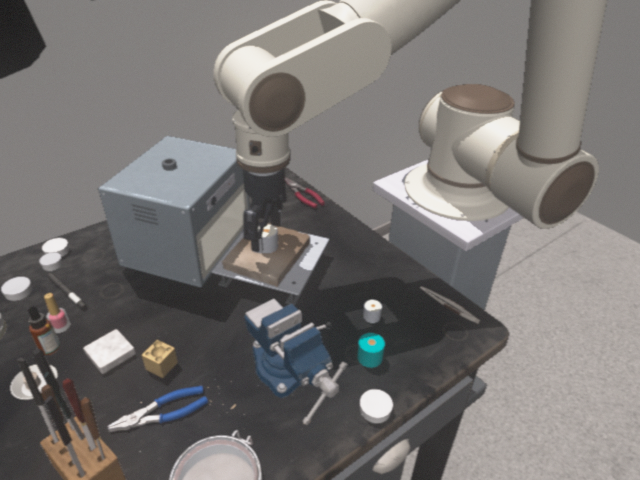

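View pics/w3.png

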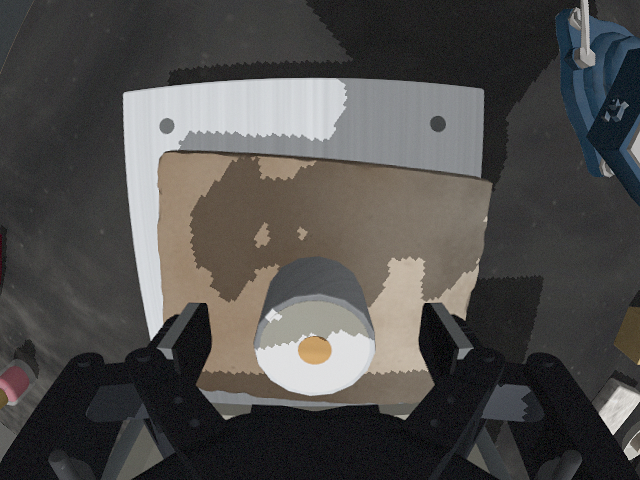

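Wrist view: the flask stands free, its top centred at (315,350), with the slab's rear edge running from (160,152) to (490,182). Measuring both.

Run:
```python
from h import *
c=load('w3.png')
a=onz(c,160,152,.062,True);b=onz(c,491,182,.062,True)
print('rear corners k',tok(a).round(4),tok(b).round(4),'len',np.linalg.norm(a-b),'skew',np.arctan2(*( (tok(a)-tok(b))[:2]))if 0 else None)
e=tok(b)-tok(a); skew=np.arctan2(-e[0],e[1]); mid=(tok(a)+tok(b))/2; ctr=mid+.061*np.array([np.cos(skew),np.sin(skew),0]);print('skew',skew,'ctr',ctr)
print('flask k',tok(onz(c,315,350,.102,True)), tok(onz(c,315.,346,.102,True)))
print('shelf corners',tok(onz(c,123,93,.04,True)),tok(onz(c,484,90,.04,True)))
```

```text
rear corners k [-0.1645 -0.0566  0.062 ] [-0.1519  0.0873  0.062 ] len 0.14446542824371217 skew None
skew -0.0872765842322521 ctr [-0.09745465  0.01000249  0.062     ]
flask k [-0.09645528  0.00932477  0.102     ] [-0.09814888  0.00932458  0.102     ]
shelf corners [-0.19562345 -0.08622535  0.04      ] [-0.19558631  0.09254852  0.04      ]
```

Request:
play_rows --targets '[0,0,0.008,0,0,0,0,0,0,0.015,0,0,0,0,0,0,0.022,0,0,0,0,0,0,0.025,0,0,0,0,-0.005,0.008,0.01,0,0,0,0,-0.014,0.021,0,0,0,0,0.4,-0.018,0.027,0,0,0,0,0.4,-0.014,0.021,0,0,0,0,0.4,-0.005,0.008,0,0,0,0,0.4]'

```text
time_s: 6.68
position: [0.5069, 0.0618, 0.1571]
ee_rot: [-1.524, -0.457, 0.449]
contact_force: [0.7, 0.1, -0.5]
finger_gap: 0.051
```

Run:
```python
from h import *
st(np.radians(36))
```

```text
t 6.68 pos [0.5069 0.0618 0.1571] kiln [-0.2017  0.0077  0.1571] toolY [ 0.005 -0.    -1.   ] F [ 0.7  0.1 -0.5] gap 0.051
rot needed [-0.5253 -0.3396  0.0034]
joints [-0.03   0.051  1.698  0.     1.387 -0.608]
```

Request:
play_rows --targets '[0,0,0,-0.0875,-0.0566,0,0.4,0,0,0,-0.0875,-0.0566,0,0.4,0,0,0,-0.0875,-0.0566,0,0.4,0,0,0,-0.0875,-0.0566,0,0.4,0,0,0,-0.0875,-0.0566,0,0.4,0,0,0,-0.0875,-0.0566,0,0.4,0,0,0,0,0,0,0.4]'

```text
time_s: 7.27
position: [0.5069, 0.0648, 0.1613]
ee_rot: [-2.148, -0.659, 0.305]
contact_force: [0.5, 0.2, -1.3]
finger_gap: 0.051
```

Run:
```python
from h import *
st(np.radians(36)); snap('side','s4.png'); snap('wrist','w4.png')
```

```text
t 7.27 pos [0.5069 0.0648 0.1613] kiln [-0.2042  0.0093  0.1613] toolY [ 0.349 -0.503 -0.791] F [ 0.5  0.2 -1.3] gap 0.051
rot needed [ 0.0172  0.0283 -0.0055]
joints [ 0.352 -0.009  1.895 -0.699  1.169  0.024]
```

View pics/s4.png

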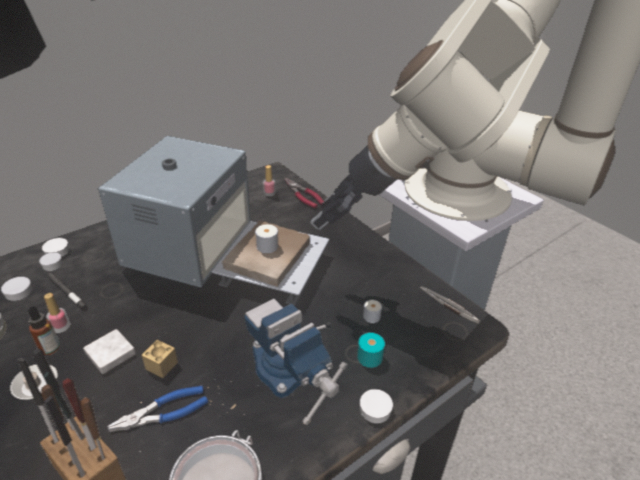

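View pics/w4.png

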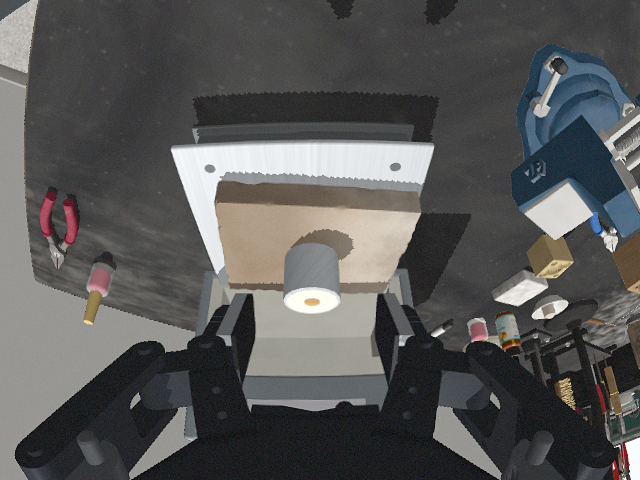

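Request:
play_rows --targets '[0.002,-0.003,-0.012,0.009,0.015,0,0.4,0.003,-0.005,-0.022,0.008,0.013,0,0.4,0.004,-0.006,-0.026,0,0,0,0.4,0.004,-0.006,-0.022,0,0,0,0.4,0.003,-0.005,-0.016,0,0,0,0.4,0,0,-0.004,0,0,0,0.4,0,0,0,0,0,0,0.4]'

```text
time_s: 7.95
position: [0.5275, 0.0337, 0.0559]
ee_rot: [-2.096, -0.623, 0.322]
contact_force: [1.0, -0.2, 0.5]
finger_gap: 0.0513
```

Run:
```python
from h import *
st(np.radians(36)); c=snap('side','s5.png'); cv2.imwrite('pics/s5c.png',cv2.resize(c['img'][170:300,200:370,::-1],(680,520),interpolation=cv2.INTER_CUBIC)); c=snap('wrist','w5.png')
```

```text
t 7.95 pos [0.5275 0.0337 0.0559] kiln [-0.1668  0.0094  0.0559] toolY [ 0.31  -0.47  -0.826] F [ 1.  -0.2  0.5] gap 0.0513
rot needed [-0.0287 -0.0115  0.0077]
joints [ 0.243  0.132  1.964 -0.708  0.955  0.064]
```

View pics/s5c.png

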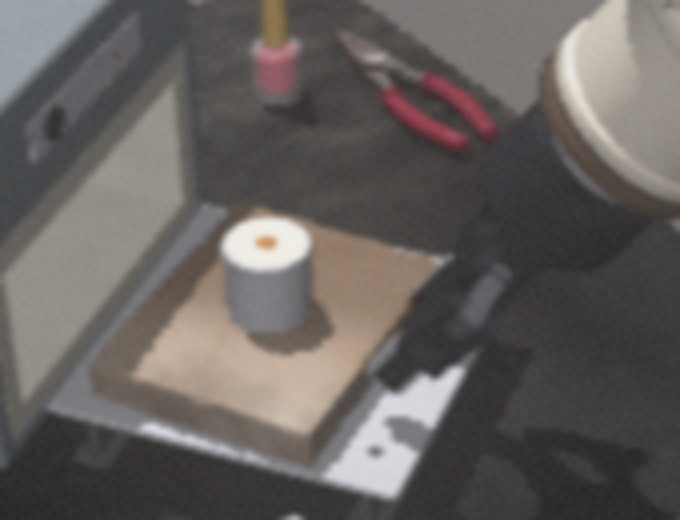

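View pics/w5.png

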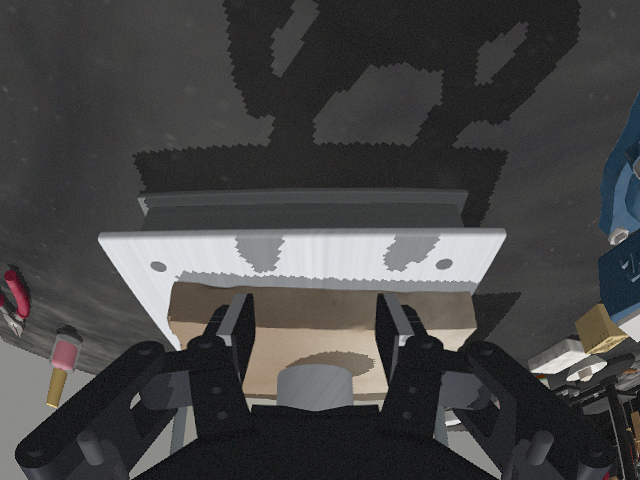

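Request:
play_rows --targets '[-0.003,0.005,0,-0.014,-0.006,0.004,0.4,-0.003,0.005,0,-0.014,-0.006,0.004,0.4,0,0,-0.004,0,0,0,0.4,0,0,-0.003,0,0,0,0.4,0,0,-0.002,0,0,0,0.4,0,0,0,0,0,0,0.4]'

```text
time_s: 8.55
position: [0.5239, 0.046, 0.0525]
ee_rot: [-2.124, -0.645, 0.315]
contact_force: [0.2, -0.1, -0.0]
finger_gap: 0.0513
```

Run:
```python
from h import *
st(np.radians(36))
```

```text
t 8.55 pos [0.5239 0.046  0.0525] kiln [-0.1791  0.0131  0.0525] toolY [ 0.332 -0.488 -0.807] F [ 0.2 -0.1 -0. ] gap 0.0513
rot needed [-0.003   0.0092 -0.0019]
joints [ 0.287  0.143  1.976 -0.756  0.959  0.135]
```

Request:
play_rows --targets '[-0.002,-0.0015,-0.003,0,0,0,0.4,-0.002,-0.0015,-0.003,0,0,0,0.4,0,0,0,0,0,0,0.4]'

```text
time_s: 8.8
position: [0.5197, 0.0426, 0.0461]
ee_rot: [-2.124, -0.645, 0.315]
contact_force: [-0.5, -0.2, 0.2]
finger_gap: 0.0508
```

Request:
play_rows --targets '[0,0,-0.002,0,0,0,0.4,0,0,0,0,0,0,0.4]'

```text
time_s: 8.97
position: [0.5194, 0.0423, 0.0437]
ee_rot: [-2.124, -0.644, 0.315]
contact_force: [-0.6, -0.2, 0.3]
finger_gap: 0.051
```

Request:
play_rows --targets '[0,0,-0.0015,0,0,0,0.4,0,0,0,0,0,0,0.4]'

```text
time_s: 9.13
position: [0.5196, 0.0422, 0.0422]
ee_rot: [-2.124, -0.644, 0.315]
contact_force: [-1.6, 1.3, 0.6]
finger_gap: 0.0515
```

Request:
play_rows --targets '[0,0,-0.0015,0,0,0,0.4,0,0,0,0,0,0,0.4]'

```text
time_s: 9.3
position: [0.5201, 0.042, 0.0421]
ee_rot: [-2.125, -0.645, 0.313]
contact_force: [-2.9, 0.8, 5.5]
finger_gap: 0.0515
```

Request:
play_rows --targets '[0,0,0.0015,0,0,0,0.4,0.0011,-0.0017,0,0,0,0,0.4,0.0011,-0.0017,0,0,0,0,0.4,0.0011,-0.0017,0,0,0,0,0.4,0.0011,-0.0017,0,0,0,0,0.4,0.0011,-0.0017,0,0,0,0,0.4,0.0011,-0.0017,0,0,0,0,0.4]'

```text
time_s: 9.88
position: [0.5273, 0.0312, 0.0434]
ee_rot: [-2.125, -0.645, 0.314]
contact_force: [-3.9, 4.2, 2.8]
finger_gap: 0.0512
```

Run:
```python
from h import *
st(np.radians(36))
```

```text
t 9.88 pos [0.5273 0.0312 0.0434] kiln [-0.1649  0.0078  0.0434] toolY [ 0.332 -0.488 -0.807] F [-3.9  4.2  2.8] gap 0.0512
rot needed [-0.0026  0.0104 -0.0012]
joints [ 0.255  0.151  1.99  -0.772  0.923  0.131]
```

Request:
play_rows --targets '[0.0011,-0.0018,0.0003,0,0,0,0.4,0.0014,-0.0023,0,0,0,0,0.4,0.0017,-0.0028,0,0,0,0,0.4,0.0017,-0.0028,0,0,0,0,0.4,0.0017,-0.0028,0,0,0,0,0.4,0.0017,-0.0028,0,0,0,0,0.4,0.0017,-0.0028,0,0,0,0,0.4,0.0017,-0.0028,0,0,0,0,0.4]'

```text
time_s: 10.55
position: [0.5405, 0.0088, 0.0435]
ee_rot: [-2.124, -0.644, 0.314]
contact_force: [-1.6, 4.0, 2.2]
finger_gap: 0.0513
```

Run:
```python
from h import *
st(np.radians(36)); snap('wrist','w6.png')
c=snap('side','s6.png'); cv2.imwrite('pics/s6c.png',cv2.resize(c['img'][170:300,200:370,::-1],(680,520),interpolation=cv2.INTER_CUBIC))
```

```text
t 10.55 pos [0.5405 0.0088 0.0435] kiln [-0.1389  0.0066  0.0435] toolY [ 0.332 -0.488 -0.808] F [-1.6  4.   2.2] gap 0.0513
rot needed [-0.0034  0.0095 -0.0011]
joints [ 0.2    0.158  1.981 -0.773  0.893  0.086]
```

View pics/w6.png

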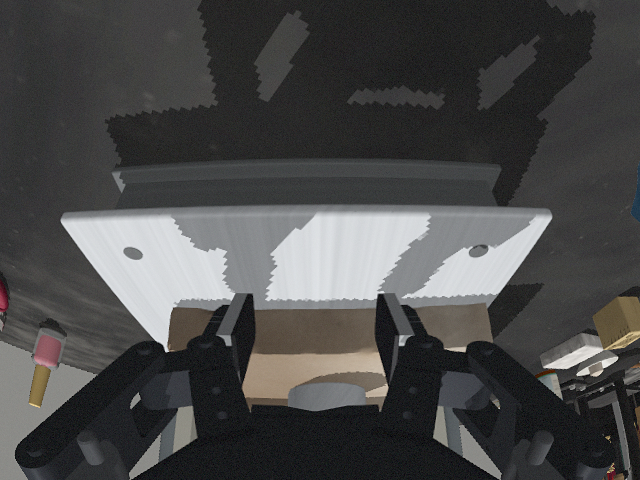

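View pics/s6c.png

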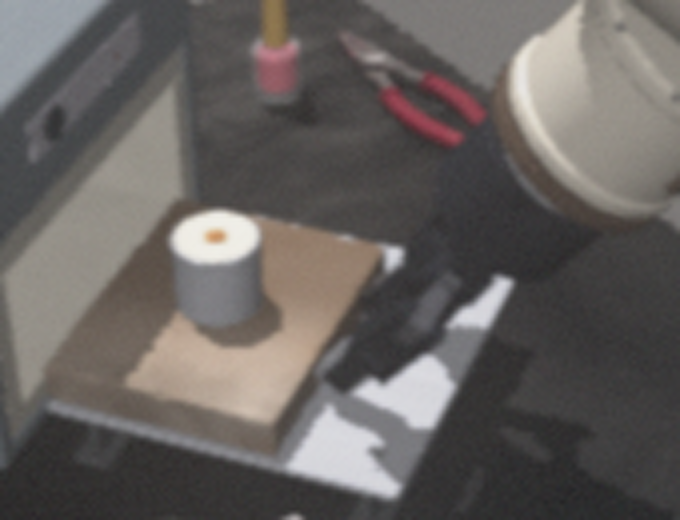

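Run:
```python
from h import *
c=load('w6.png')
for n,u,v,z in [('slabR',170,307,.04),('slabL',491,302,.04),('shR',62,214,.04),('shL',551,212,.04)]: print(n,tok(onz(c,u,v,z,True)).round(4))
```

```text
slabR [-0.1332 -0.0609  0.04  ]
slabL [-0.134   0.0918  0.04  ]
shR [-0.1996 -0.0829  0.04  ]
shL [-0.1987  0.09    0.04  ]
```

Run:
```python
from h import *
c=snap('top','t6.png'); cv2.imwrite('pics/t6c.png',cv2.resize(c['img'][110:260,280:430,::-1],(600,600),interpolation=cv2.INTER_CUBIC))
```

```text
(no output)
```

View pics/t6c.png

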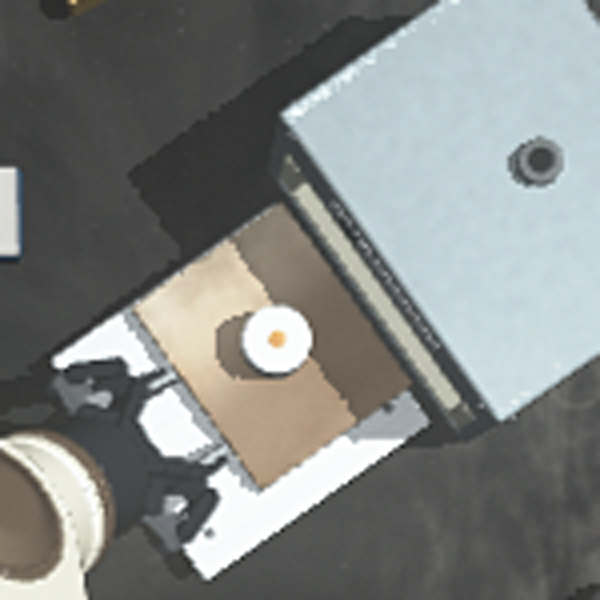

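Run:
```python
from h import *
c=load('t6.png')
for n,u,v,z in [('rl',132,313,.062),('rr',260,491,.062),('fr',413,390,.062),('fl',282,203,.062),('shL',50,360,.04),('shR',207,580,.04),('shFR',430,425,.04),('flask',277,339,.102)]: print(n,tok(onz(c,u/4+280-.37,v/4+110-.37,z)).round(4))
```

```text
rl [-0.1337  0.0821  0.062 ]
rr [-0.1325 -0.0622  0.062 ]
fr [-0.0121 -0.0658  0.062 ]
fl [-0.0111  0.0846  0.062 ]
shL [-0.1953  0.0903  0.04  ]
shR [-0.1942 -0.0898  0.04  ]
shFR [-0.0136 -0.091   0.04  ]
flask [-0.0695  0.0104  0.102 ]
```

Request:
play_rows --targets '[0.0012,-0.0025,0.0003,0,0,0,0.4,0.0014,-0.003,0,0,0,0,0.4,0.0014,-0.003,0,0,0,0,0.4,0.0014,-0.003,0,0,0,0,0.4,0.0014,-0.003,0,0,0,0,0.4,0.0014,-0.003,0,0,0,0,0.4,0.0014,-0.003,0,0,0,0,0.4,0.0014,-0.003,0,0,0,0,0.4]'

```text
time_s: 11.37
position: [0.5523, -0.0163, 0.0436]
ee_rot: [-2.123, -0.645, 0.315]
contact_force: [-1.5, 2.9, 0.7]
finger_gap: 0.0514
```

Run:
```python
from h import *
st(np.radians(36)); c=snap('top','t7.png'); cv2.imwrite('pics/t7c.png',cv2.resize(c['img'][110:260,280:430,::-1],(600,600),interpolation=cv2.INTER_CUBIC))
```

```text
t 11.37 pos [ 0.5523 -0.0163  0.0436] kiln [-0.1115  0.0025  0.0436] toolY [ 0.332 -0.487 -0.808] F [-1.5  2.9  0.7] gap 0.0514
rot needed [-0.0037  0.0093 -0.0017]
joints [ 0.141  0.163  1.975 -0.774  0.859  0.038]
```

View pics/t7c.png

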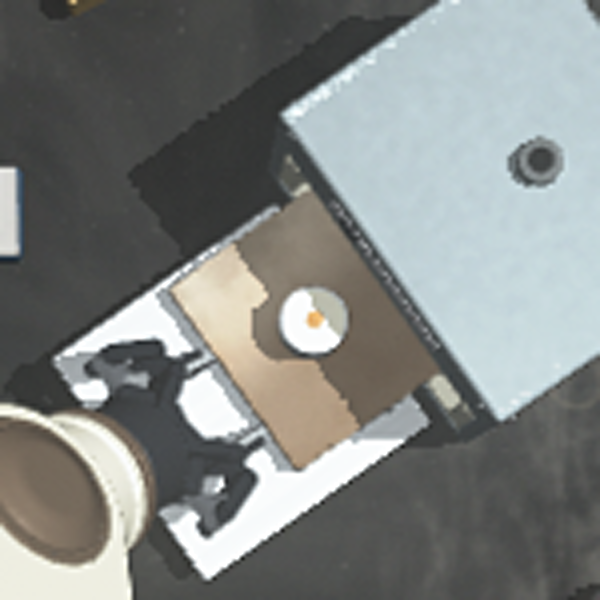

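Run:
```python
from h import *
c=load('t7.png')
for n,u,v,z in [('rl',172,290,.062),('rr',295,472,.062),('flask',314,320,.102)]: print(n,tok(onz(c,u/4+280-.37,v/4+110-.37,z)).round(4))
```

```text
rl [-0.1034  0.0793  0.062 ]
rr [-0.1065 -0.0652  0.062 ]
flask [-0.0431  0.0067  0.102 ]
```

Request:
play_rows --targets '[0.0013,-0.0029,0.0003,0,0,0,0.4,0.0014,-0.003,0,0,0,0,0.4,0.0014,-0.003,0,0,0,0,0.4,0.0014,-0.003,0,0,0,0,0.4,0.0014,-0.003,0,0,0,0,0.4,0.0014,-0.003,0,0,0,0,0.4,0.0014,-0.003,0,0,0,0,0.4,0.0012,-0.002,0,0,0,0,0.4]'

```text
time_s: 12.08
position: [0.5643, -0.0421, 0.0438]
ee_rot: [-2.124, -0.644, 0.315]
contact_force: [-1.1, 3.0, 1.8]
finger_gap: 0.0508
```

Run:
```python
from h import *
st(np.radians(36)); c=snap('top','t8.png'); cv2.imwrite('pics/t8c.png',cv2.resize(c['img'][110:260,280:430,::-1],(600,600),interpolation=cv2.INTER_CUBIC))
```

```text
t 12.08 pos [ 0.5643 -0.0421  0.0438] kiln [-0.0833 -0.0017  0.0438] toolY [ 0.331 -0.488 -0.808] F [-1.1  3.   1.8] gap 0.0508
rot needed [-0.0034  0.0089 -0.0013]
joints [ 0.083  0.171  1.964 -0.772  0.827 -0.011]
```

View pics/t8c.png

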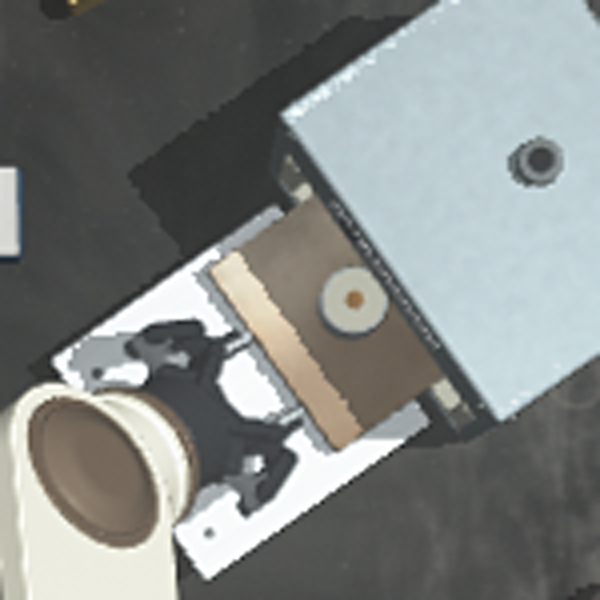

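Request:
play_rows --targets '[0.0013,-0.0023,0.0002,0,0,0,0.4,0.0013,-0.0023,0,0,0,0,0.4,0.0013,-0.0023,0,0,0,0,0.4,0.0013,-0.0023,0,0,0,0,0.4,0.0013,-0.0023,0,0,0,0,0.4,0.0013,-0.0023,0,0,0,0,0.4,0.0013,-0.0023,0,0,0,0,0.4,0.0013,-0.0023,0,0,0,0,0.4]'

```text
time_s: 12.8
position: [0.5763, -0.0621, 0.0449]
ee_rot: [-2.124, -0.645, 0.314]
contact_force: [-3.4, 4.0, 4.8]
finger_gap: 0.0511
```

Run:
```python
from h import *
st(np.radians(36)); c=snap('side','s9.png'); cv2.imwrite('pics/s9c.png',cv2.resize(c['img'][170:300,180:350,::-1],(680,520),interpolation=cv2.INTER_CUBIC))
```

```text
t 12.8 pos [ 0.5763 -0.0621  0.0449] kiln [-0.06   -0.0026  0.0449] toolY [ 0.333 -0.488 -0.807] F [-3.4  4.   4.8] gap 0.0511
rot needed [-0.0032  0.0103 -0.002 ]
joints [ 0.039  0.183  1.948 -0.769  0.803 -0.051]
```

View pics/s9c.png

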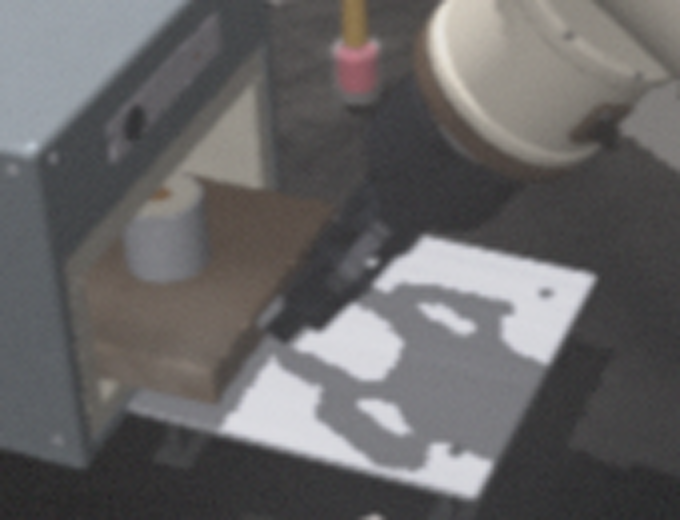

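The slab has see-sawed over the edge and the flask (170,235 in the crop) is still standing on it. I'll carry on and trim z slightly down.

Request:
play_rows --targets '[0.0015,-0.0023,-0.0005,0,0,0,0.4,0.0015,-0.0023,-0.0003,0,0,0,0.4,0.0015,-0.0023,-0.0003,0,0,0,0.4,0.0015,-0.0023,-0.0002,0,0,0,0.4,0.0015,-0.0023,-0.0002,0,0,0,0.4,0.0015,-0.0023,-0.0001,0,0,0,0.4,0.0015,-0.0023,-0.0001,0,0,0,0.4]'

```text
time_s: 13.43
position: [0.5881, -0.0801, 0.0433]
ee_rot: [-2.124, -0.646, 0.313]
contact_force: [-2.9, 3.9, 1.5]
finger_gap: 0.0515
```

Run:
```python
from h import *
st(np.radians(36))
```

```text
t 13.43 pos [ 0.5881 -0.0801  0.0433] kiln [-0.0385 -0.0026  0.0433] toolY [ 0.333 -0.488 -0.807] F [-2.9  3.9  1.5] gap 0.0515
rot needed [-0.003   0.0108 -0.0021]
joints [ 1.00e-03  2.01e-01  1.93e+00 -7.67e-01  7.80e-01 -8.30e-02]
```

Request:
play_rows --targets '[0.0013,-0.002,0.0003,0,0,0,0.4,0.0013,-0.002,0.0001,0,0,0,0.4,0.0013,-0.002,0,0,0,0,0.4,0.0013,-0.002,0,0,0,0,0.4,0.0013,-0.002,0,0,0,0,0.4,0.0013,-0.002,0,0,0,0,0.4]'

```text
time_s: 13.93
position: [0.5961, -0.0936, 0.0427]
ee_rot: [-2.124, -0.644, 0.315]
contact_force: [-1.0, 3.3, -0.7]
finger_gap: 0.0512
```

Run:
```python
from h import *
st(np.radians(36)); c=snap('side','s10.png'); cv2.imwrite('pics/s10c.png',cv2.resize(c['img'][170:300,180:350,::-1],(680,520),interpolation=cv2.INTER_CUBIC)); snap('wrist','w10.png')
```

```text
t 13.93 pos [ 0.5961 -0.0936  0.0427] kiln [-0.0228 -0.0034  0.0427] toolY [ 0.331 -0.488 -0.808] F [-1.   3.3 -0.7] gap 0.0512
rot needed [-0.0031  0.0089 -0.0016]
joints [-0.027  0.213  1.916 -0.761  0.767 -0.112]
```

View pics/s10c.png

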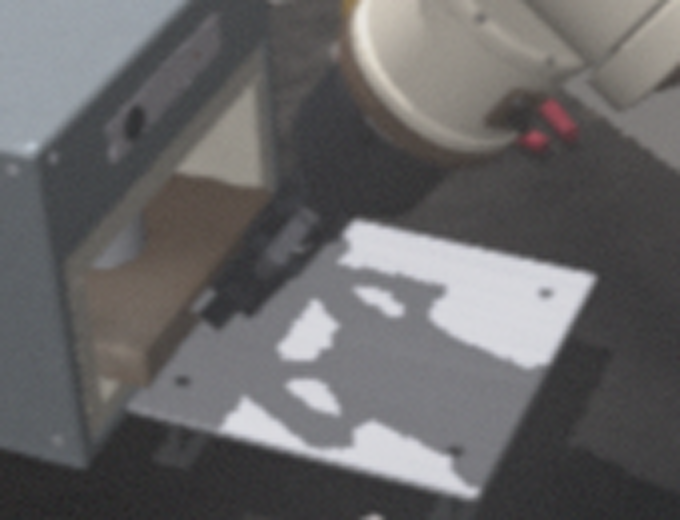

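View pics/w10.png

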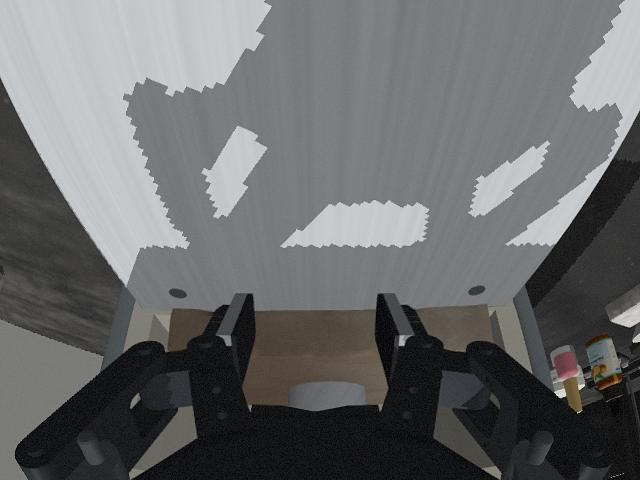

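Request:
play_rows --targets '[0.0011,-0.0017,0.0008,0,0,0,0.4,0.0011,-0.0017,0.0002,0,0,0,0.4,0.0011,-0.0017,0,0,0,0,0.4,0.0011,-0.0017,0,0,0,0,0.4,0.0011,-0.0017,0,0,0,0,0.4]'

```text
time_s: 14.45
position: [0.6019, -0.1028, 0.0437]
ee_rot: [-2.124, -0.644, 0.315]
contact_force: [-1.1, 2.7, -0.6]
finger_gap: 0.0511
```

Run:
```python
from h import *
st(np.radians(36)); snap('wrist','w11.png')
c=snap('side','s11.png'); cv2.imwrite('pics/s11c.png',cv2.resize(c['img'][170:300,180:350,::-1],(680,520),interpolation=cv2.INTER_CUBIC))
```

```text
t 14.45 pos [ 0.6019 -0.1028  0.0437] kiln [-0.012  -0.0036  0.0437] toolY [ 0.331 -0.488 -0.808] F [-1.1  2.7 -0.6] gap 0.0511
rot needed [-0.003   0.0087 -0.0014]
joints [-0.045  0.22   1.904 -0.755  0.76  -0.132]
```

View pics/s11c.png

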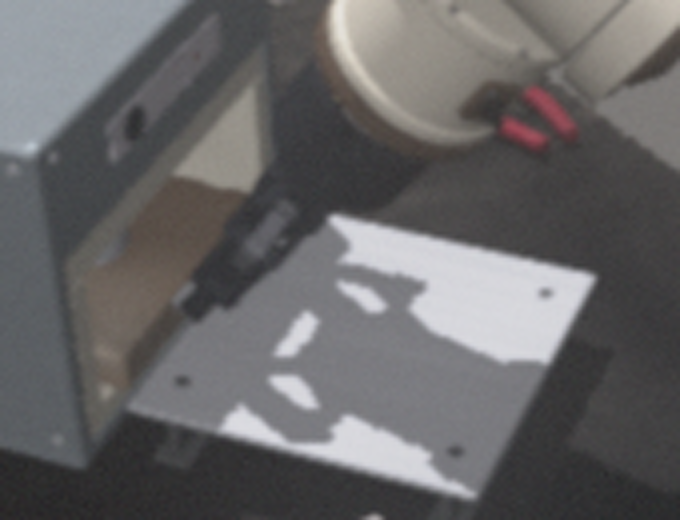

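View pics/w11.png

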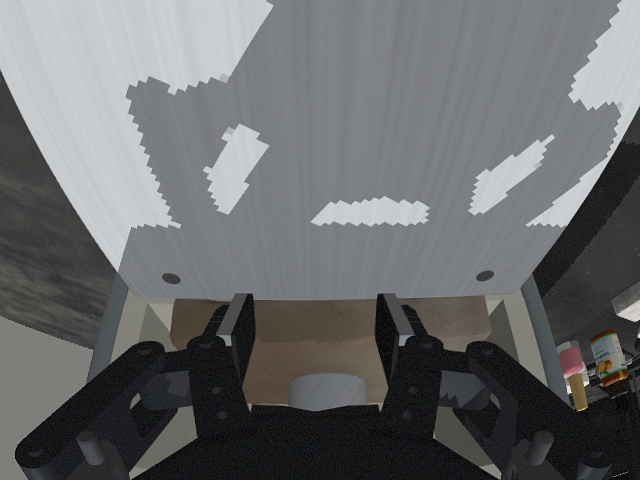

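Request:
play_rows --targets '[0.0011,-0.0017,0.0002,0,0,0,0.4,0.0011,-0.0017,0,0,0,0,0.4,0.0011,-0.0017,0,0,0,0,0.4]'

```text
time_s: 14.8
position: [0.6053, -0.1082, 0.0439]
ee_rot: [-2.124, -0.644, 0.315]
contact_force: [-1.7, 3.1, -0.7]
finger_gap: 0.0513
```

Request:
play_rows --targets '[0.0011,-0.0017,0,0,0,0,0.4,0.0008,-0.0013,0,0,0,0,0.4]'

```text
time_s: 14.97
position: [0.6075, -0.1115, 0.0439]
ee_rot: [-2.124, -0.644, 0.315]
contact_force: [-1.7, 2.9, -1.6]
finger_gap: 0.0515
```

Run:
```python
from h import *
st(np.radians(36)); snap('wrist','w12.png')
c=snap('side','s12.png'); cv2.imwrite('pics/s12c.png',cv2.resize(c['img'][170:300,180:350,::-1],(680,520),interpolation=cv2.INTER_CUBIC))
```

```text
t 14.97 pos [ 0.6075 -0.1115  0.0439] kiln [-0.0016 -0.0038  0.0439] toolY [ 0.331 -0.488 -0.808] F [-1.7  2.9 -1.6] gap 0.0515
rot needed [-0.003   0.0086 -0.0015]
joints [-0.062  0.229  1.893 -0.751  0.752 -0.151]
```

View pics/s12c.png

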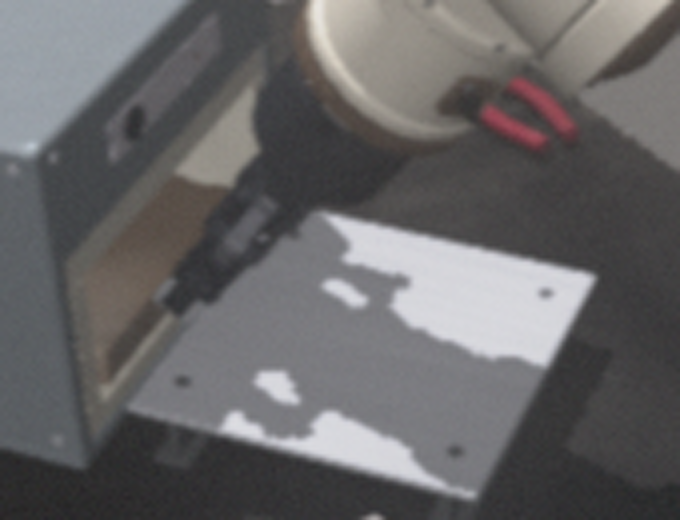

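View pics/w12.png

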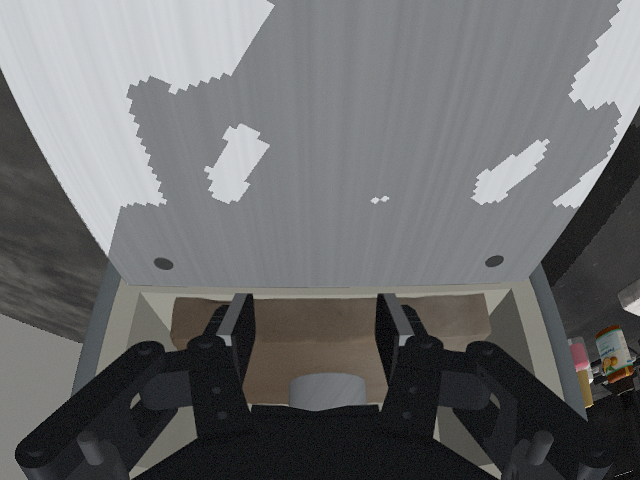

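Run:
```python
from h import *
c=load('w12.png')
for n,u,v,z in [('R',175,299,.035),('L',484,296,.035),('shelf',200,287,.04),('shelf',450,284,.04),('top R',172,344,.057),('top L',490,340,.057)]: print(n,tok(onz(c,u,v,z,True)).round(4))
cv2.imwrite('pics/w12c.png',cv2.resize(c['img'][250:370,140:540,::-1],(800,240*1),interpolation=cv2.INTER_CUBIC))
```

```text
R [ 0.0062 -0.0704  0.035 ]
L [0.0066 0.0804 0.035 ]
shelf [-0.0141 -0.0514  0.04  ]
shelf [-0.0147  0.0537  0.04  ]
top R [ 0.0094 -0.069   0.057 ]
top L [0.0109 0.08   0.057 ]
```

View pics/w12c.png

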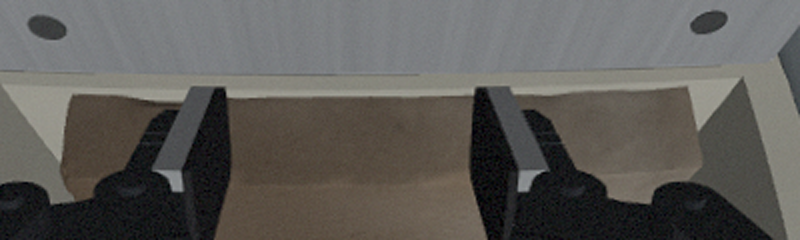

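Request:
play_rows --targets '[0.0009,-0.0013,0,0,0,0,0.4,0.0009,-0.0013,0,0,0,0,0.4,0.0006,-0.001,0,0,0,0,0.4]'

```text
time_s: 15.32
position: [0.61, -0.1153, 0.044]
ee_rot: [-2.124, -0.644, 0.315]
contact_force: [-1.2, 3.0, 0.8]
finger_gap: 0.0512
```

Run:
```python
from h import *
st(np.radians(36))
```

```text
t 15.32 pos [ 0.61   -0.1153  0.044 ] kiln [ 0.003  -0.0038  0.044 ] toolY [ 0.331 -0.488 -0.808] F [-1.2  3.   0.8] gap 0.0512
rot needed [-0.0029  0.0086 -0.0014]
joints [-0.069  0.233  1.888 -0.749  0.749 -0.158]
```

Good. Backing straight out.

Request:
play_rows --targets '[-0.0011,0.0017,0.0003,0,0,0,0.4,-0.003,0.0045,0.0003,0,0,0,0.4,-0.006,0.009,0.001,0,0,0,0.4,-0.01,0.015,0.003,0,0,0,0.4,-0.012,0.018,0.008,0,0,0,0.4,-0.012,0.018,0.015,0,0,0,0.4,-0.012,0.018,0.02,0,0,0,0.4,-0.008,0.012,0.015,0,0,0,0.4,0,0,0,0,0,0,0.4]'

```text
time_s: 16.07
position: [0.5391, -0.0134, 0.1087]
ee_rot: [-2.125, -0.641, 0.315]
contact_force: [0.6, 0.2, 0.6]
finger_gap: 0.0511
```

Run:
```python
from h import *
st(np.radians(36)); snap('wrist','w13.png')
c=snap('side','s13.png');snap('top','t13.png')
```

```text
t 16.07 pos [ 0.5391 -0.0134  0.1087] kiln [-0.1212 -0.0068  0.1087] toolY [ 0.33  -0.489 -0.808] F [0.6 0.2 0.6] gap 0.0511
rot needed [-0.0024  0.0079  0.0006]
joints [ 0.153  0.048  1.944 -0.699  0.977 -0.075]
```

View pics/w13.png

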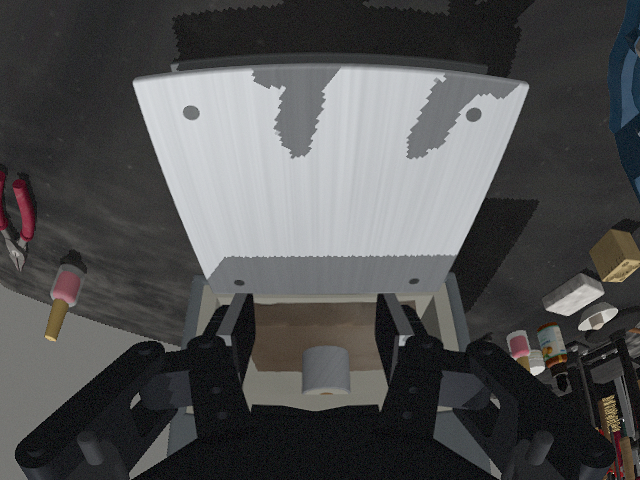

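View pics/s13.png

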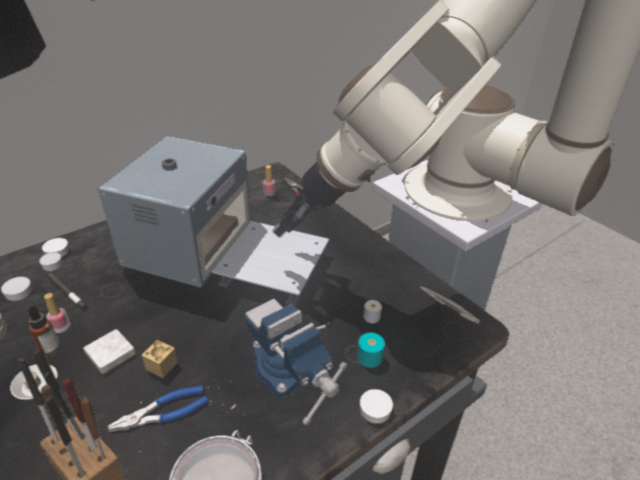

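View pics/t13.png

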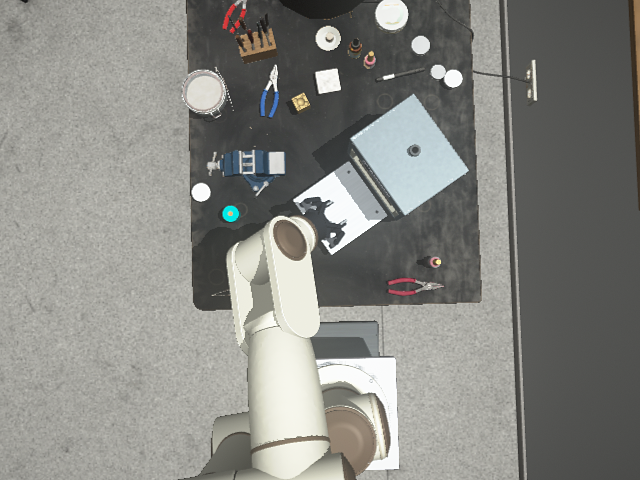

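Wrist view: the flask stands upright at (327,370) on the slab, which is wholly behind the mouth, its rear edge around row 303. One enlarged check of the rear edge and the slab's flatness before handing in.

Run:
```python
from h import *
c=load('w13.png')
cv2.imwrite('pics/w13c.png',cv2.resize(c['img'][265:415,180:480,::-1],(800,400),interpolation=cv2.INTER_CUBIC))
```

```text
(no output)
```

View pics/w13c.png

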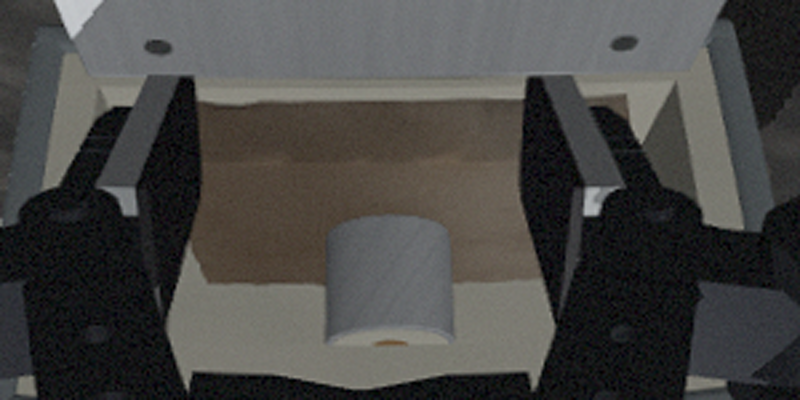

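Run:
```python
from h import *
c=load('w13.png'); f=lambda u,v,z:tok(onz(c,u*.375+180,v*.375+265,z,True)).round(4)
print('rear bottom',f(210,104,.035),f(520,100,.035),'shelf',f(300,76,.04),f(500,74,.04),'hearth edge',f(300,86,.035),f(480,84,.035))
print('rear top',f(210,162,.057),f(520,160,.057),'front top',f(300,284,.057),'flask base rear edge',f(390,216,.057),'top orange',f(390,345,.097))
```

```text
rear bottom [ 0.0113 -0.053   0.035 ] [0.0103 0.0447 0.035 ] shelf [-0.0154 -0.023   0.04  ] [-0.0153  0.0347  0.04  ] hearth edge [-0.0005 -0.0239  0.035 ] [-0.0006  0.0308  0.035 ]
rear top [ 0.0074 -0.051   0.057 ] [0.0078 0.0423 0.057 ] front top [ 0.1273 -0.0302  0.057 ] flask base rear edge [0.0513 0.0042 0.057 ] top orange [0.0725 0.004  0.097 ]
```

Run:
```python
from h import *
print(close_job())
```

```text
the job is handed in; nothing more can be done
None
```

The job is done and handed in at about 16 s of the 51 s allowed. The flask stands upright on the slab, and the slab lies fully inside the kiln. No verdict was given.

I picked up the larger white flask, stood it on the slab's middle and let go. Then I leaned the tool back about 36°, pushed the slab's rear face with both half-open fingers, moving it a few millimetres towards the middle line, and backed out.

My last checks, from the wrist camera in kiln coordinates:
- **Slab:** the rear edge is about 7–11 mm inside the front face. The front and rear top edges are consistent with it lying flat on the hearth.
- **Flask:** it is upright and about 1–2 mm from the slab's middle.
- **Robot:** it touches nothing; the contact force reads under 1 N.
- **Bystanders:** the bottle and tin look unmoved. The top view hides the tweezers behind the arm, but the side view shows them where they were.

Two readings disagreed slightly. The wrist camera read 2–3 mm off at the shelf's edge, while the hearth edge read -0.5 mm where it should be 0. It also gave the slab's sideways position 2–3 mm differently from the top view. Both are small against the margins left.

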